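Clamp, hold and release a sample block in locking pliers

ROBOT

A 6-joint arm with a two-finger parallel gripper is mounted at the origin on the work surface. World frame = base frame: x ahead of the robot, y to its left, z up, the work surface at z = 0. Lengths are in mm, angles in rad, forces in N, time in s.
With the tool pointing down it reaches from about 325 to 925 mm from the base axis. Payload 3.1 kg.
Tool frame: the origin (TCP) lies on the centre line of the jaws, within the pads' length; the fingertips stand 25 mm ahead of it and the grasp point (between the pads) lies 6 mm ahead of it; z points along the fingers, x is the direction in which the jaws open and shut, and the axes are right-handed (so a half turn about z gives the same grasp; the last joint's range is limited). The gripper opens to 85 mm and grips with 20 to 120 N. Pads are 22 mm wide; open, the fingers measure 114 mm over their backs; the gripper's body (76 mm by 85 mm) begins 54 mm behind the grasp point. The pads swing forward as they close: fully open they stand 13 mm farther back than shut.
Start: joints at [1.085, 0.217, 1.613, -0, 1.311, -0.112], TCP at [228.205, 581.861, 256.3] pointing down, gripper open.
Joint ranges: [-2.75, 2.75], [-0.78, 2.1], [0.31, 2.55], [-1.13, 4.27], [0.13, 2.63], [-2.58, 2.58]. Speed limits (rad/s): [2.79, 2.79, 3.14, 3.14, 3.14, 3.14].

INTERFACE

Orientations are given as a unit quaternion [w, x, y, z].
In Python, from bench import telemetry, vision, ticket gives the robot as it stands.
- The arm moves only by the shell command python3 -m creep 'ROWS'. ROWS is JSON, one flat list of numbers, 7 for each row, row after row: the shift along the tool's x, y, z in cm, then the turn, a rotation vector about the tool's x, y, z in degrees, then the finger opening in cm, from 0 to 8.54. A call has exactly 5 rows; each row is the pose to reach, as a shift and turn from the pose commanded when the call began, along the tool's axes at that moment; what a row does not reach only later rows make up. A row lasts 1/8 s, in which the tool goes at most 62.5 mm and 10.7 degrees, less where a joint would pass 70% of its speed; a pose out of reach is approached as far as the arm can. A call with a gripper value outside its range is refused whole. The fingers move at their own pace and stop on an object; the grip force is fixed at half the most. Time passes only in rows, so rows that repeat a pose let the fingers close, or fill a call up. It gives the time, the measured TCP pose, the force and the opening at its end, in the units of the state.
- telemetry.get_state(): the state, without advancing time (a new reading comes with each control period).
- vision.grab_frame(name): name is "scene" or "top" or "wrist"; returns the picture (420x560x3 uint8, red, green, blue); there is no depth.
- vision.get_calibration(name): a dict with "intrinsics" (3x3 intrinsics, pixels), "dist_coeffs" ([k1, k2, p1, p2, k3] as OpenCV has them; the pictures are not rectified), "extrinsics" (4x4, takes a point from camera to world coordinates); the wrist camera has in their place "tool_from_camera" (4x4, takes a point from camera to tool coordinates, whose origin is the TCP and whose axes are the tool frame's). Camera axes: x right, y up, looking along -z (the intrinsics and any distortion apply to the point x, -y, -z); pixel columns grow to the right and rows downward; lengths in mm; the calibration is good to about 2 mm. A picture is of the moment at which its call begins: read the wrist's pose just before it. get_calibration takes no time and is no camera call.
- ticket.finish_job(): hands the job in, once; it reports no verdict.
The state is a dict: "time_s": time; "q": joint angles; "joint_vel": joint speeds; "effort": joint torques, N m; "tool_pos": TCP position; "ee_rot": TCP orientation; "wrist_force": force on the tool from outside, world axes, zero at the start; "wrist_torque": the same for the moment, N m; "gripper_width": finger opening in mm.
Only numpy, scipy, OpenCV 4.12 (cv2) and the standard library are available. Lean on these libraries where they do the work, as an engineer would, in place of code of your own. Each camera call takes 0.05 s, during which the arm holds its last target.

TASK

A copper-faced sample block stands between the jaws of the bench-mounted locking pliers. Squeeze the blue handles together until the pliers lock over centre on the block, let go and keep your hands off for two seconds so the meter can take its reading, then pull the red release lever so the jaws spring open. Finally stand the copper-faced block upright in the orange tray without dropping it, and do not knock the other things about.

Things in the scene. Friction and masses are not known exactly. Their poses are not given: they have to be found in the camera images.
- pliers: Locking pliers lying level on a bench stand, bolted down; dark base plate 215 x 100 x 10 mm. Origin on the work surface under the joint of the pliers; +x points to the jaws (handles point to -x), +y to the side of the moving handle and jaw, z up.
- squeeze_point (a point): Where to squeeze both handles from above: pliers' x = -120, y = 0, height 70 mm, midway between the locked handles; axes as the pliers'. Over their outsides the handles measure 62 mm open (moving one's outside at y = +48), 28 mm locked (y = -14 to 14). Nothing is near outside or below them but the base plate (top at 10 mm) and the red lever arm (below 42 mm).
- fixed_grip (a point): Middle of the fixed handle's bar at the squeezing place: pliers' y = -9.5 mm, height 70 mm. The bar lies along x from 0 to -148 mm, 9 mm thick, 26 mm tall (z from 57 to 83 mm), blue grip.
- handle_grip (a point): Middle of the moving handle's bar (9 mm thick, 26 mm tall, z from 57 to 83 mm, blue grip), 115 mm from its pin. When locked the pin is at pliers' x = 0, y = 9.5 mm; the bar turns level about it and is 143 mm long.
- handle (a joint): Angle of the moving handle to the moving jaw: 0 = fully open (a spring holds it there; the handle then stands 0.30 rad out to +y); about 0.45 = locked, the handle parallel to the fixed one. Squeezing takes about 5 to 8 N at 115 mm from its pin; dead centre is passed 0.06 rad of handle swing before parallel, then it snaps to its stop and stays by itself.
- jaw_face (a point): Middle of the fixed jaw's rubber face: pliers' x = 75, y = -12, height 70 mm. Both jaw tips are 20 mm wide in x and reach from z = 59 to 81 mm. With the pliers open the moving jaw's face is about 34 mm away from this one; locking brings it on to the block and pushes the block against this face.
- lever (a joint): Red release lever: 0 = at rest (sprung), grows to 0.36 as its tab is pulled to the pliers' -y side. It turns level about a pin at pliers' x = -80, y = -9.5 mm. With the pliers locked its toe meets the handle at about 0.03 and trips it at about 0.10 to 0.15; pulled to 0.25 it opens for sure; about 3 to 6 N at the tab.
- lever_tab (a point): Middle of the graspable part of the lever's upright red tab, 108 mm from the lever's pin (beyond the handles' ends), height 72 mm. The tab is 10 mm thick along y, 24 mm wide along x, its top at height 93 mm; free on all sides.
- block_center (a point): Centre, half-way up, of the loose block: black body with copper faces, 50 mm wide (its x), 24 mm thick (its y), 120 mm tall, 0.14 to 0.28 kg. At the start it stands on the base plate (10 mm high) between the jaws, its x along the pliers' x to a few degrees; its top is at height 130 mm, 49 mm above the jaws: pinch it there across its thickness, lift it straight up.
- tray_orange: Fixed orange tray, 110 (x) x 130 (y) x 25 mm, walls and floor 4 mm, empty. Origin at the centre of its underside.
- tray_black: Fixed black tray of the same size, holding the waiting pale block.
- spare_center (a point): Centre, half-way up, of a loose block of the same shape with pale metal faces, standing in the black tray: leave it alone.
- electrode: Loose grey cylindrical weighted electrode with black foot and T handle, diameter 66 mm, 121 mm tall, 2.2 kg: leave it alone. Origin at the centre of its underside.
- meter: Loose orange and grey test meter, 150 x 210 x 55 mm, 1.2 kg: leave it alone. Origin at the centre of its underside.
Things that resemble listed ones, but are neither listed nor needed, are in the scene too. Leave any green look-alike of the part that bears block_center alone.

How it is judged:
By the outcome, as a careful person would: the job done as asked, in the order asked, and still so for the second after the job is handed in, with the robot touching nothing.
It also fails if it takes over 61 s, if anything falls off the work surface, if the arm or the gripper's body presses on something with over 40 N, if the wrist force passes 120 N, or if a joint passes its speed limit or range.

## Working session

There is one attempt and no reset: what is moved stays moved. The work goes in short steps, Python scripts to look and compute and a shell command to move; the robot and the scene stay as the last step left them, time stands still between calls to the robot, and variables do not carry over. Pictures are saved under pics/ and viewed, and the job is handed in when it is done.

```bash
ls; mkdir -p pics; python3 - <<'E'
from bench import telemetry, vision
import cv2, numpy as np
s=telemetry.get_state(); print(s)
for n in ["scene","top","wrist"]:
    im=vision.grab_frame(n); cv2.imwrite(f"pics/{n}0.png",im[:,:,::-1]); print(n,{k:np.round(v,3).tolist() for k,v in vision.get_calibration(n).items()})
E
```

```text
pics
{'time_s': 0.0, 'q': array([ 1.08478836e+00,  2.17704684e-01,  1.61495236e+00,  8.21830453e-06,
        1.31131958e+00, -1.12231303e-01]), 'joint_vel': array([ 0.00136761, -0.00034339,  0.00061894, -0.00074255, -0.00073667,
        0.00118645]), 'effort': array([-5.03075717e-04, -3.96831608e+01, -3.03858733e+01, -2.60657325e-04,
        9.51865077e-03,  3.70280191e-06]), 'tool_pos': array([227.84274491, 581.16443168, 254.98938841]), 'ee_rot': array([ 5.53550444e-04,  8.26176121e-01,  5.63410681e-01, -1.05566224e-03]), 'wrist_force': array([-0.12536397, -0.09642686,  0.17790201]), 'wrist_torque': array([-0.02177151,  0.03500754, -0.0068471 ]), 'gripper_width': 85.26501682736271}
scene {'intrinsics': [[469.618, 0.0, 282.362], [0.0, 469.618, 216.025], [0.0, 0.0, 1.0]], 'dist_coeffs': [-0.061, 0.0, 0.0, 0.0, 0.0], 'extrinsics': [[-0.779, -0.441, 0.445, 1056.749], [0.627, -0.56, 0.542, 620.581], [0.01, 0.701, 0.713, 840.358], [0.0, 0.0, 0.0, 1.0]]}
top {'intrinsics': [[492.863, 0.0, 281.767], [0.0, 492.863, 213.665], [0.0, 0.0, 1.0]], 'dist_coeffs': [-0.141, 0.0, 0.0, 0.0, 0.0], 'extrinsics': [[0.029, 0.992, -0.121, 472.959], [-1.0, 0.027, -0.015, 3.215], [-0.012, 0.121, 0.993, 975.271], [0.0, 0.0, 0.0, 1.0]]}
wrist {'intrinsics': [[301.288, 0.0, 278.271], [0.0, 301.288, 209.583], [0.0, 0.0, 1.0]], 'dist_coeffs': [-0.014, 0.0, 0.0, 0.0, 0.0], 'tool_from_camera': [[1.0, -0.001, 0.001, -0.152], [-0.0, -0.953, -0.302, -76.397], [0.001, 0.302, -0.953, -116.304], [0.0, 0.0, 0.0, 1.0]]}
```

View pics/scene0.png

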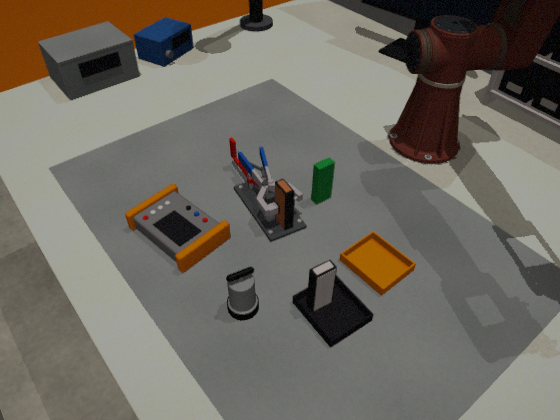

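View pics/top0.png

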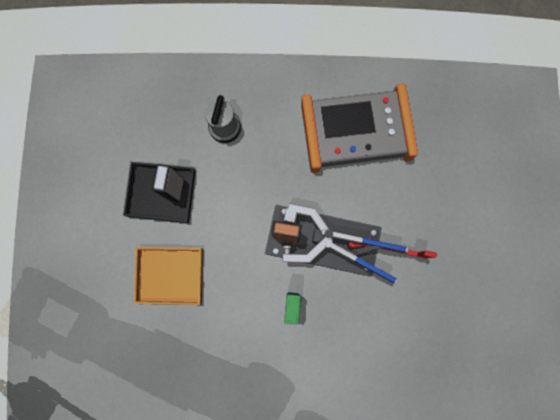

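View pics/wrist0.png

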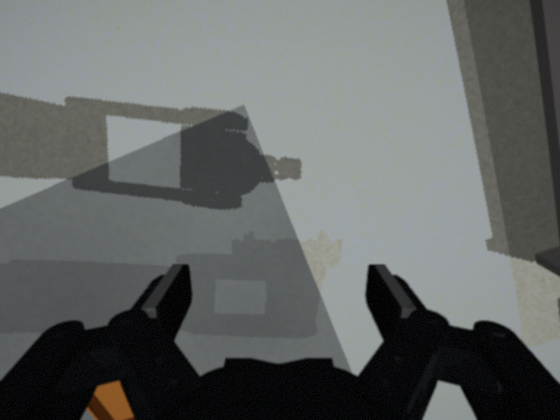

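The scene view shows the pliers at about (265,195), with the copper-faced block at (287,205) and the red tab at (234,150). The orange tray is at (377,262), the black tray with the pale block at (330,300), the electrode at (242,292), the meter at (180,225) and a green look-alike at (322,180). In the top view the copper block is at (287,230), the handle ends at (405,249) and (395,280), the tab at (425,254), and the orange tray at (170,276). Next I'll enlarge the pliers and measure them.

```bash
cat > h.py <<'E'
import numpy as np, cv2
from bench import telemetry, vision
from scipy.spatial.transform import Rotation as R
def cal(n): 
    c=vision.get_calibration(n); return np.array(c["intrinsics"]),np.array(c["dist_coeffs"]),c
def pose(n,s=None):
    K,d,c=cal(n)
    if n!="wrist": return np.array(c["extrinsics"])
    s=s or telemetry.get_state(); q=s["ee_rot"]
    T=np.eye(4); T[:3,:3]=R.from_quat([q[1],q[2],q[3],q[0]]).as_matrix(); T[:3,3]=s["tool_pos"]
    return T@np.array(c["tool_from_camera"])
def rays(n,px,T=None):
    K,d,c=cal(n); T=pose(n) if T is None else T
    u=cv2.undistortPoints(np.array(px,float).reshape(-1,1,2),K,d).reshape(-1,2)
    D=np.c_[u[:,0],-u[:,1],-np.ones(len(u))]
    return T[:3,3],D@T[:3,:3].T
def onz(n,px,z,T=None):
    o,D=rays(n,px,T); return o+D*((z-o[2])/D[:,2])[:,None]
def proj(n,P,T=None):
    K,d,c=cal(n); T=pose(n) if T is None else T
    p=(np.array(P,float).reshape(-1,3)-T[:3,3])@T[:3,:3]
    p=p*[1,-1,-1]
    return cv2.projectPoints(p,np.zeros(3),np.zeros(3),K,d)[0].reshape(-1,2)
def crop(n,f,x0,y0,x1,y1,k): 
    im=cv2.imread(f)[y0:y1,x0:x1]; cv2.imwrite(n,cv2.resize(im,None,fx=k,fy=k,interpolation=cv2.INTER_CUBIC))
E
python3 - <<'E'
from h import *
crop("pics/c1.png","pics/top0.png",255,190,455,335,4)
crop("pics/c2.png","pics/scene0.png",220,130,350,245,5)
im=cv2.imread("pics/top0.png"); hsv=cv2.cvtColor(im,cv2.COLOR_BGR2HSV)
def comps(name,lo,hi,a=15):
    m=cv2.inRange(hsv,lo,hi); n,l,st,ce=cv2.connectedComponentsWithStats(m)
    for i in range(1,n):
        if st[i][4]>=a:
            c=(l==i).astype(np.uint8); ct=cv2.findContours(c,0,2)[0][0]; r=cv2.minAreaRect(ct)
            print(name,st[i].tolist(),ce[i].round(1).tolist(),np.round(cv2.boxPoints(r),1).tolist())
comps("blue",(100,120,60),(125,255,255)); comps("red",(0,180,80),(5,255,255)); comps("copper",(6,100,60),(14,255,255)); comps("orange",(14,150,80),(22,255,255),100)
E
```

```text
blue [350, 146, 6, 6, 25] [352.8, 148.4] [[349.5, 148.5], [353.0, 145.0], [356.0, 148.0], [352.5, 151.5]]
blue [362, 238, 44, 14, 227] [383.1, 244.4] [[361.79998779296875, 243.0], [362.8999938964844, 237.39999389648438], [405.6000061035156, 245.89999389648438], [404.5, 251.5]]
blue [355, 257, 41, 25, 239] [374.6, 269.3] [[354.6000061035156, 261.70001220703125], [357.29998779296875, 256.6000061035156], [396.0, 277.3999938964844], [393.20001220703125, 282.5]]
red [408, 251, 11, 4, 21] [412.9, 252.7] [[408.0, 253.0], [408.29998779296875, 250.8000030517578], [418.29998779296875, 252.1999969482422], [417.8999938964844, 254.39999389648438]]
red [424, 252, 12, 5, 39] [429.4, 254.2] [[424.0, 252.0], [435.0, 252.0], [435.0, 256.0], [424.0, 256.0]]
copper [395, 84, 23, 77, 468] [406.6, 124.5] [[394.5, 84.4000015258789], [409.1000061035156, 82.69999694824219], [418.1000061035156, 159.10000610351562], [403.3999938964844, 160.8000030517578]]
copper [302, 95, 20, 78, 490] [311.1, 135.8] [[299.8999938964844, 95.4000015258789], [311.1000061035156, 93.80000305175781], [322.20001220703125, 171.1000061
[... 592 characters left out ...]
0, 251.0], [167.0, 251.0]]
copper [201, 266, 1, 37, 37] [201.0, 284.0] [[201.0, 302.0], [201.0, 302.0], [201.0, 266.0], [201.0, 266.0]]
orange [399, 85, 17, 69, 390] [406.9, 118.8] [[398.20001220703125, 85.0999984741211], [403.70001220703125, 84.19999694824219], [415.6000061035156, 152.6999969482422], [410.0, 153.6999969482422]]
orange [304, 95, 15, 71, 408] [310.6, 130.5] [[302.8999938964844, 95.5999984741211], [308.70001220703125, 94.80000305175781], [318.29998779296875, 164.8000030517578], [312.3999938964844, 165.60000610351562]]
orange [135, 248, 67, 56, 2407] [162.7, 276.9] [[134.6999969482422, 302.5], [135.60000610351562, 247.8000030517578], [201.5, 249.0], [200.5, 303.70001220703125]]
```

View pics/c1.png

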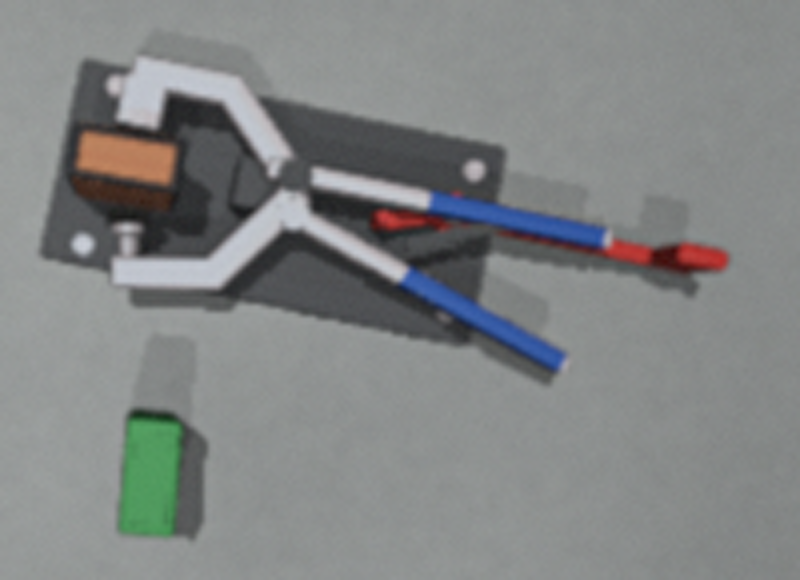

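View pics/c2.png

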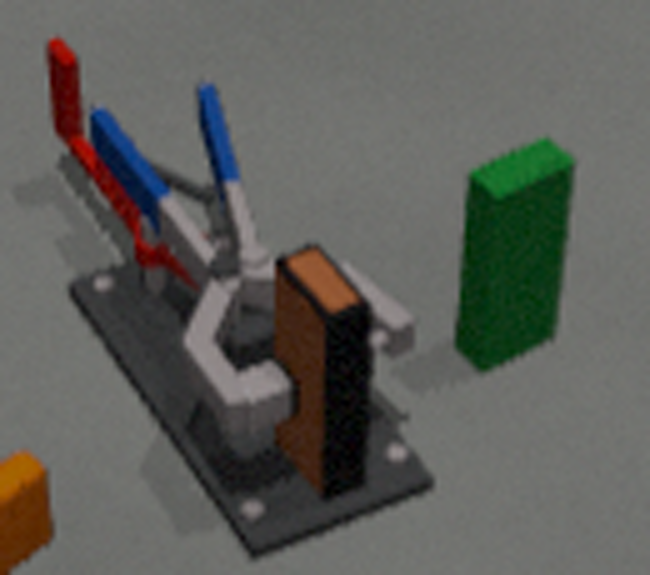

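```bash
python3 - <<'E'
from h import *
def cp(p): return [(p[0]+.5)/4-.5+255,(p[1]+.5)/4-.5+190]
T=lambda pts,z: onz("top",[cp(p) for p in pts],z)
print("bar",T([(312,177),(430,200),(606,238)],83).round(1).tolist())
print("tab",T([(705,257),(728,259)],93).round(1).tolist())
pl=T([(83,60),(505,148),(465,343),(42,257)],10); print("plate",pl.round(1).tolist(), np.linalg.norm(np.diff(pl,axis=0),axis=1))
print("mov",T([(293,212),(405,275),(562,363)],83).round(1).tolist())
bt=T([(79,131),(179,146),(175,173),(74,157)],130); print("block",bt.round(1).tolist(),bt.mean(0),np.linalg.norm(np.diff(bt,axis=0),axis=1))
print("jawtips", T([(140,105),(128,225)],81).round(1).tolist())
S=lambda pts,z: onz("scene",[[(p[0]+.5)/5-.5+220,(p[1]+.5)/5-.5+130] for p in pts],z)
print("scene tab",S([(56,42)],93).round(1).tolist(),"barend",S([(97,112)],83).round(1).tolist(),"block",S([(310,247),(367,301),(327,315),(277,262)],130).round(1).tolist())
print("scene plate",S([(72,290),(433,485),(255,557)],10).round(1).tolist())
# trays
t=onz("top",[[134.7,302.5],[135.6,247.8],[201.5,249],[200.5,303.7]],25);print("tray",t.round(1).tolist(),t.mean(0),np.linalg.norm(np.diff(t,axis=0),axis=1))
E
python3 - <<'E'
import sys; sys.path.insert(0,'.')
from h import *
crop("pics/c3.png","pics/top0.png",110,140,230,320,4)
crop("pics/c4.png","pics/scene0.png",285,225,425,345,5)
E
```

```text
bar [[547.2, -76.8, 83.0], [538.2, -130.7, 83.0], [522.9, -211.6, 83.0]]
tab [[514.8, -254.7, 93.0], [514.1, -265.3, 93.0]]
plate [[608.2, 30.9, 10.0], [570.2, -178.6, 10.0], [474.0, -159.7, 10.0], [510.4, 48.0, 10.0]] [212.89378018  98.01215066 210.89211094]
mov [[531.1, -68.4, 83.0], [503.9, -119.7, 83.0], [465.8, -191.7, 83.0]]
block [[560.4, 28.2, 130.0], [555.2, -15.0, 130.0], [543.4, -13.6, 130.0], [549.1, 30.0, 130.0]] [552.0473762    7.42410395 130.        ] [43.57255282 11.79147602 43.99839104]
jawtips [[578.2, 2.2, 81.0], [523.3, 6.2, 81.0]]
scene tab [[515.5, -259.7, 93.0]] barend [[526.1, -207.3, 83.0]] block [[540.0, -13.0, 130.0], [542.9, 31.6, 130.0], [562.9, 27.7, 130.0], [558.4, -14.1, 130.0]]
scene plate [[572.9, -170.6, 10.0], [515.7, 53.9, 10.0], [612.0, 37.2, 10.0]]
tray [[407.2, 297.9, 25.0], [513.5, 301.8, 25.0], [515.5, 171.0, 25.0], [410.3, 168.5, 25.0]] [461.63567963 234.79045105  25.        ] [106.3466549  130.81275516 105.17002444]
```

View pics/c3.png

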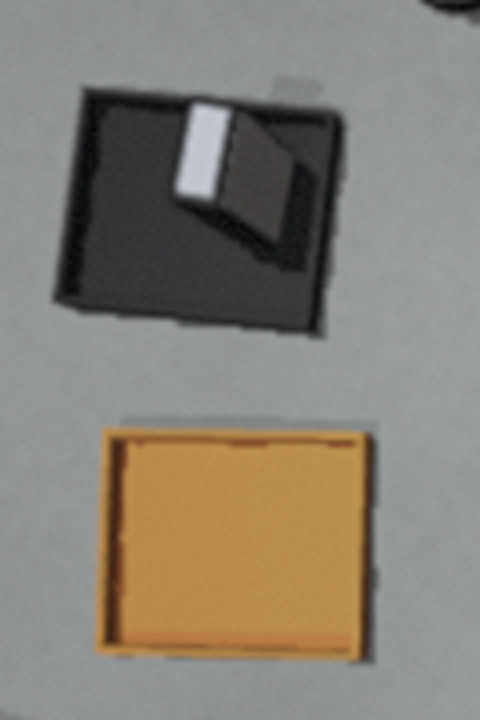

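View pics/c4.png

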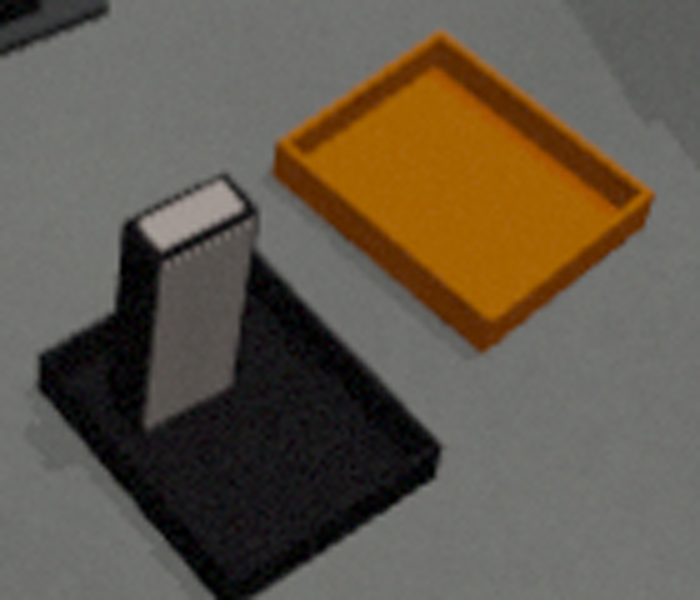

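```bash
cat >> h.py <<'E'
def go(p,ang):
    """shift (cm, tool axes) and turn (deg) from the measured pose to tool-down at p with tool x at world angle ang(deg)"""
    s=telemetry.get_state(); q=s["ee_rot"]; M=R.from_quat([q[1],q[2],q[3],q[0]]).as_matrix()
    a=np.radians(ang); X=np.array([np.cos(a),np.sin(a),0]); Z=np.array([0,0,-1.]); G=np.c_[X,np.cross(Z,X),Z]
    sh=M.T@(np.array(p)-s["tool_pos"])/10; rv=R.from_matrix(M.T@G).as_rotvec(degrees=True)
    print("t",round(s["time_s"],2),"pos",s["tool_pos"].round(1),"xang",np.degrees(np.arctan2(M[1,0],M[0,0])).round(2),"tilt z",M[:2,2].round(4),"w",round(s["gripper_width"],1),"F",s["wrist_force"].round(1),"q",s["q"].round(2))
    print("shift cm",sh.round(2),"turn",rv.round(2))
E
python3 -c "
from h import *
go([502,-181,200],-10.2)
go([320,320,250],42)"
```

```text
t 0.15 pos [227.9 581.3 255.2] xang 68.58 tilt z [-0.0008 -0.0017] w 85.4 F [0.3 0.1 0.4] q [ 1.08  0.22  1.61 -0.    1.31 -0.11]
shift cm [-60.95  53.35   5.63] turn [7.000e-02 1.000e-01 7.878e+01]
t 0.15 pos [227.9 581.3 255.2] xang 68.58 tilt z [-0.0008 -0.0017] w 85.4 F [0.3 0.1 0.4] q [ 1.08  0.22  1.61 -0.    1.31 -0.11]
shift cm [-20.96  18.11   0.56] turn [2.000e-02 1.100e-01 2.658e+01]
```

```bash
python3 -m creep '[-4.2,3.6,0,0,0,5.3,8.5, -8.4,7.2,0,0,0,10.6,8.5, -12.6,10.9,0,0,0,15.9,8.5, -16.8,14.5,0,0,0,21.3,8.5, -21,18.1,0.5,0,0,26.6,8.5]'
python3 -c "
from h import *
go([410,60,245],16)
go([502,-181,200],-10.2)"
```

```text
time_s: 0.78
tool_pos: [320.4, 318.7, 251.5]
ee_rot: [0.0, 0.934, 0.357, 0.001]
wrist_force: [0.7, -0.1, -0.7]
gripper_width: 84.9
t 0.78 pos [320.4 318.7 251.5] xang 41.84 tilt z [0.0011 0.0004] w 84.9 F [ 0.7 -0.1 -0.7] q [ 0.63 -0.16  2.01 -0.    1.29 -0.1 ]
shift cm [-10.59  25.25   0.65] turn [ 1.000e-02 -6.000e-02  2.584e+01]
t 0.78 pos [320.4 318.7 251.5] xang 41.84 tilt z [0.0011 0.0004] w 84.9 F [ 0.7 -0.1 -0.7] q [ 0.63 -0.16  2.01 -0.    1.29 -0.1 ]
shift cm [-19.81  49.34   5.15] turn [-0.   -0.07 52.04]
```

```bash
python3 -m creep '[-2.1,5,0,0,0,5.2,8.5, -4.2,10.1,0,0,0,10.3,8.5, -6.4,15.2,0,0,0,15.5,8.5, -8.5,20.2,0,0,0,20.7,8.5, -10.6,25.2,0.5,0,0,25.8,8.5]'
python3 -c "
from h import *
go([502,-181,200],-10.2)"
```

```text
time_s: 1.4
tool_pos: [410.3, 60.3, 246.7]
ee_rot: [0.0, 0.99, 0.139, 0.001]
wrist_force: [0.3, -0.0, -0.1]
gripper_width: 85.3
t 1.4 pos [410.3  60.3 246.7] xang 16.01 tilt z [0.0018 0.0001] w 85.3 F [ 0.3 -0.  -0.1] q [-0.02 -0.25  2.09  0.    1.3  -0.3 ]
shift cm [ 2.15 25.72  4.68] turn [-0.   -0.1  26.21]
```

```bash
python3 -m creep '[0.4,5.2,0.8,0,0,5.2,8.5, 0.9,10.3,1.6,0,0,10.4,8.5, 1.3,15.4,2.6,0,0,15.7,8.5, 1.7,20.5,3.6,0,0,21,8.5, 2.1,25.7,4.7,0,0,26.2,8.5]'
python3 - <<'E'
from h import *
go([502,-181,200],-10.2)
s=telemetry.get_state(); im=vision.grab_frame("wrist"); cv2.imwrite("pics/w1.png",im[:,:,::-1]); np.savez("w1.npz",T=pose("wrist",s))
E
```

```text
time_s: 2.02
tool_pos: [501.9, -180.5, 198.8]
ee_rot: [-0.0, 0.996, -0.089, 0.0]
wrist_force: [0.4, 0.8, 0.5]
gripper_width: 84.9
t 2.02 pos [ 501.9 -180.5  198.8] xang -10.21 tilt z [0.0001 0.0003] w 84.9 F [0.4 0.8 0.5] q [-0.48  0.08  1.88  0.    1.18 -0.3 ]
shift cm [ 0.02  0.04 -0.12] turn [-0.02 -0.   -0.01]
```

View pics/w1.png

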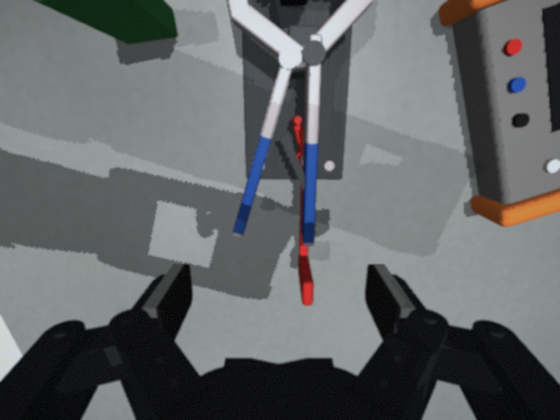

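The wrist view shows the fixed handle running from (314,65) to (309,240), the moving handle's end at (239,233) and the tab top at about (306,285).

```bash
python3 - <<'E'
from h import *
crop("pics/c5.png","pics/w1.png",220,30,350,175,4)
crop("pics/c6.png","pics/w1.png",220,170,350,315,4)
T=np.load("w1.npz")["T"]; print(proj("wrist",[[518.8,-184,70],[501.9,-180.5,70]],T))
E
```

```text
[[297.44614166 209.0295005 ]
 [277.21977376 208.52739304]]
```

View pics/c5.png

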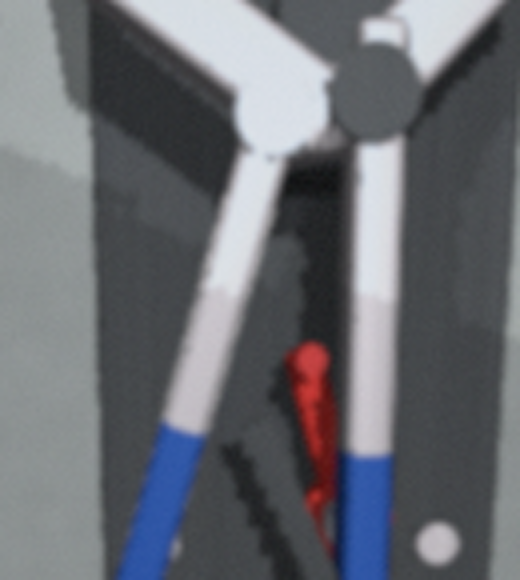

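View pics/c6.png

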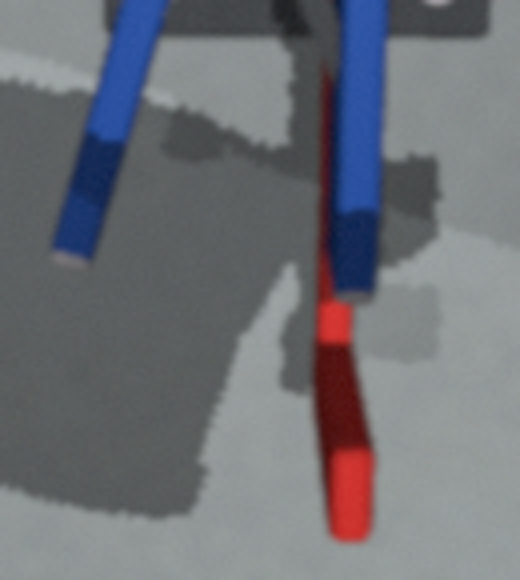

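```bash
python3 - <<'E'
from h import *
T=np.load("w1.npz")["T"]
def W(pts,z,oy): return onz("wrist",[[(x+.5)/4-.5+220,(y+.5)/4-.5+oy] for x,y in pts],z,T)
bar=W([(377,170),(367,457)],83,30); end=W([(354,296)],83,170); tab=W([(351,450),(351,540)],93,170)
pin=W([(377,92)],95,30); mv=W([(72,260)],83,170)
for n,v in dict(bar=bar,end=end,tab=tab,pin=pin,mv=mv).items(): print(n,v.round(1).tolist())
d=bar[0]-end[0]; print(np.degrees(np.arctan2(d[1],d[0])))
th=np.radians(79.8); px=np.array([np.cos(th),np.sin(th)]); py=np.array([-px[1],px[0]])
print("O from end",end[0,:2]+148*px+9.5*py,"tab",tab.mean(0)[:2]+188*px+9.5*py)
rw=W([(355,20),(376,20)],83,170); print("width",np.linalg.norm(rw[0]-rw[1]))
E
```

```text
bar [[546.2, -81.5, 83.0], [537.2, -130.6, 83.0]]
end [[522.7, -211.4, 83.0]]
tab [[516.6, -241.5, 93.0], [513.4, -263.3, 93.0]]
pin [[546.3, -71.0, 95.0]]
mv [[466.3, -193.0, 83.0]]
79.7363809776738
O from end [539.52412658 -64.09703391] tab [538.91657939 -65.69534369]
width 4.096455658954064
```

```bash
python3 -m creep '[0,0,2.5,0,0,0,8.5, 0,0,5,0,0,0,8.5, 0,0,7.5,0,0,0,8.5, 0,0,10,0,0,0,8.5, 0,0,12.3,0,0,0,8.5]'
python3 - <<'E'
from h import *
go([501.4,-180.1,74],-10.2)
s=telemetry.get_state(); im=vision.grab_frame("wrist"); cv2.imwrite("pics/w2.png",im[:,:,::-1])
E
```

```text
time_s: 2.7
tool_pos: [501.1, -178.5, 75.2]
ee_rot: [-0.0, 0.996, -0.087, -0.0]
wrist_force: [0.8, 0.7, 0.5]
gripper_width: 85.1
t 2.7 pos [ 501.1 -178.5   75.2] xang -10.0 tilt z [-0.0008  0.0004] w 85.1 F [0.8 0.7 0.5] q [-0.47  0.25  1.95  0.    0.94 -0.3 ]
shift cm [0.06 0.15 0.12] turn [-0.02  0.05  0.2 ]
```

View pics/w2.png

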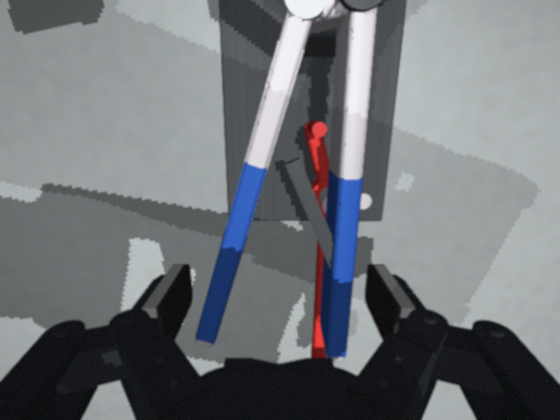

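The fingers straddle both blue bars: fixed bar at (348,250), right finger at (372,280), moving bar at (225,260), left finger at (188,280). Next I close in steps, shifting toward the fixed handle as the width drops.

```bash
python3 -m creep '[0,0.1,0.1,0,0,0.2,7.6, 0,0.1,0.1,0,0,0.2,6.8, 0.1,0.1,0.1,0,0,0.2,6.6, 0.2,0.1,0.1,0,0,0.2,6.4, 0.3,0.1,0.1,0,0,0.2,6.2]'
python3 - <<'E'
from h import *
go([501.4,-180.1,74],-10.2)
E
```

```text
time_s: 3.38
tool_pos: [504.4, -180.5, 75.7]
ee_rot: [0.0, 0.996, -0.089, 0.0]
wrist_force: [-4.7, 0.7, 3.4]
gripper_width: 61.9
t 3.38 pos [ 504.4 -180.5   75.7] xang -10.22 tilt z [ 0.0002 -0.0002] w 61.9 F [-4.7  0.7  3.4] q [-0.47  0.26  1.94 -0.    0.94 -0.3 ]
shift cm [-0.31  0.02  0.17] turn [ 0.01 -0.01 -0.02]
```

```bash
python3 -m creep '[0.2,0,0.1,0,0,0,5.6, 0.5,0,0.1,0,0,0,5, 0.8,0,0.1,0,0,0,4.4, 1.05,0,0.1,0,0,0,3.9, 1.25,0,0.1,0,0,0,3.5]'
python3 - <<'E'
from h import *
go([518.1,-183.1,74],-10.2)
im=vision.grab_frame("wrist"); cv2.imwrite("pics/w3.png",im[:,:,::-1])
E
```

```text
time_s: 4.0
tool_pos: [518.0, -183.0, 74.7]
ee_rot: [0.0, 0.996, -0.089, 0.001]
wrist_force: [-0.3, -0.5, 0.0]
gripper_width: 34.8
t 4.0 pos [ 518.  -183.    74.7] xang -10.23 tilt z [ 0.0027 -0.0007] w 34.8 F [-0.3 -0.5  0. ] q [-0.47  0.29  1.91  0.    0.94 -0.29]
shift cm [0.01 0.01 0.07] turn [ 0.01 -0.16 -0.03]
```

View pics/w3.png

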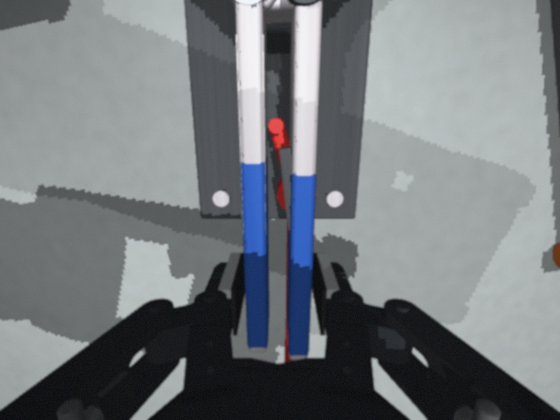

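The handles now look parallel (columns 256 and 302) and the spring force is gone, so the pliers have snapped over centre. One light squeeze to make sure, then I'll release and rise.

```bash
python3 -m creep '[0,0,0,0,0,0,3.1, 0,0,0,0,0,0,2.9, 0,0,0,0,0,0,2.75, 0,0,0,0,0,0,2.75, 0,0,0,0,0,0,2.75]'
python3 -m creep '[0,0,0,0,0,0,4, 0,0,0,0,0,0,5, 0,0,-1,0,0,0,5, 0,0,-4,0,0,0,5, 0,0,-8,0,0,0,5]'
python3 - <<'E'
from h import *
im=vision.grab_frame("wrist"); cv2.imwrite("pics/w4.png",im[:,:,::-1])
im=vision.grab_frame("scene"); cv2.imwrite("pics/s4.png",im[:,:,::-1])
crop("pics/s4c.png","pics/s4.png",215,100,345,245,4)
E
```

```text
time_s: 4.68
tool_pos: [517.9, -182.9, 74.7]
ee_rot: [0.0, 0.996, -0.089, 0.001]
wrist_force: [5.4, -0.3, -2.9]
gripper_width: 27.5
time_s: 5.3
tool_pos: [515.5, -182.2, 154.5]
ee_rot: [-0.001, 0.996, -0.089, -0.002]
wrist_force: [0.9, -0.1, -0.3]
gripper_width: 50.1
```

View pics/w4.png

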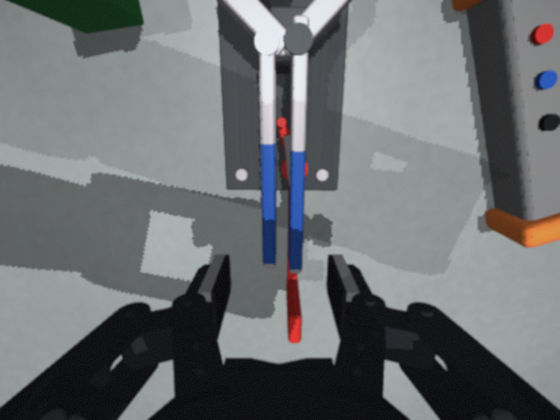

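View pics/s4c.png

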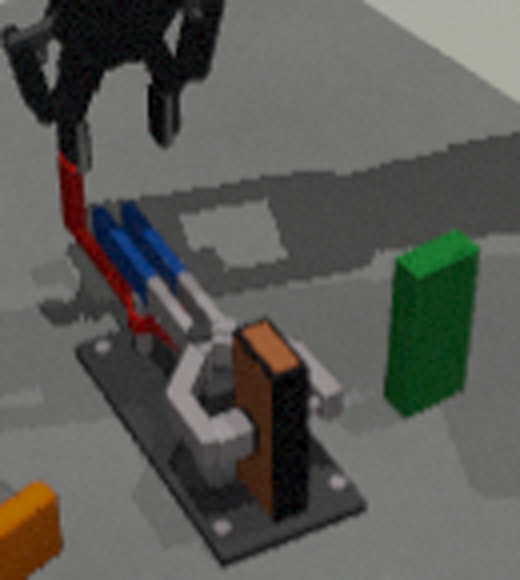

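Locked: the handles stay parallel with the hand off, and the block is clamped. The hand moves above the tab without touching anything while the two seconds pass.

```bash
python3 -m creep '[0,2,0,0,0,0,5, 0,4,0,0,0,0,4.5, 0,6,0,0,0,0,4, 0,7,0,0,0,0,3.6, 0,7,0,0,0,0,3.4]'
python3 -m creep '[0,0,0,0,0,0,3.4, 0,0,0,0,0,0,3.4, 0,0,0,0,0,0,3.4, 0,0,0,0,0,0,3.4, 0,0,0,0,0,0,3.4]'
python3 - <<'E'
from h import *
s=telemetry.get_state(); im=vision.grab_frame("wrist"); cv2.imwrite("pics/w5.png",im[:,:,::-1]); T=pose("wrist",s)
hsv=cv2.cvtColor(im[:,:,::-1].copy(),cv2.COLOR_BGR2HSV); m=cv2.inRange(hsv,(0,150,60),(6,255,255)); n,l,st,ce=cv2.connectedComponentsWithStats(m)
for i in range(1,n):
    if st[i][4]>30: print(st[i],ce[i])
go([515.2,-252,84],-10.2)
E
```

```text
time_s: 6.02
tool_pos: [503.8, -252.5, 153.8]
ee_rot: [-0.0, 0.996, -0.09, -0.0]
wrist_force: [-0.3, 0.1, -0.4]
gripper_width: 33.5
time_s: 6.65
tool_pos: [504.3, -251.4, 154.4]
ee_rot: [0.0, 0.996, -0.089, 0.0]
wrist_force: [0.5, -0.1, -0.1]
gripper_width: 34.1
[275   0  10   7  51] [279.03921569   2.29411765]
[274  14  11  40 170] [279.68823529  29.38235294]
[280  56   7  28 111] [282.89189189  70.5045045 ]
[286 174  16  81 950] [292.10947368 216.99263158]
t 6.7 pos [ 504.3 -251.4  154.4] xang -10.21 tilt z [ 0.0001 -0.    ] w 34.1 F [0.3 0.2 0.7] q [-0.59  0.2   1.84  0.    1.1  -0.41]
shift cm [ 1.08 -0.14  7.04] turn [ 0.   -0.01 -0.01]
```

View pics/w5.png

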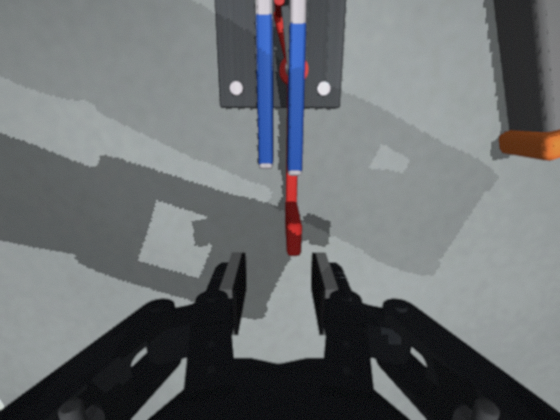

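```bash
python3 -m creep '[1,-0.1,0,0,0,0,3.4, 1.1,-0.1,1.5,0,0,0,3.4, 1.1,-0.1,3.5,0,0,0,3.4, 1.1,-0.1,5.5,0,0,0,3.4, 1.1,-0.1,7,0,0,0,3.4]'
python3 - <<'E'
from h import *
s=telemetry.get_state(); im=vision.grab_frame("wrist"); cv2.imwrite("pics/w6.png",im[:,:,::-1])
go([515.2,-252,84],-10.2)
E
```

```text
time_s: 7.32
tool_pos: [514.0, -251.7, 81.6]
ee_rot: [-0.001, 0.996, -0.089, -0.001]
wrist_force: [0.7, 0.0, -0.8]
gripper_width: 33.8
t 7.38 pos [ 512.9 -251.1   79.9] xang -10.23 tilt z [-0.0052  0.0034] w 34.1 F [-1.1  0.  -0.2] q [-0.58  0.32  1.85 -0.    0.98 -0.4 ]
shift cm [ 0.24  0.04 -0.41] turn [-0.14  0.33 -0.03]
```

View pics/w6.png

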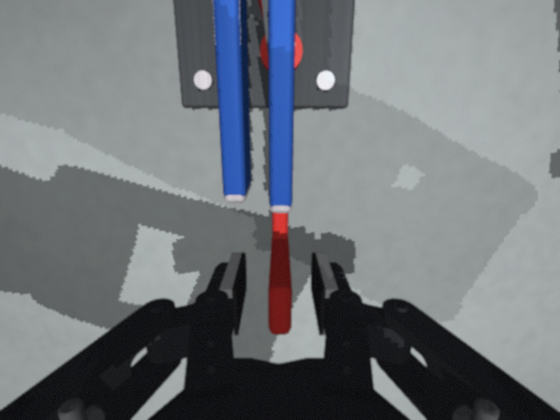

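The tab at (280,300) sits centred between the pads. Time is 7.4 s, over two seconds since release at about 4.9 s. Now the pull to -y (tool +x), following the arc.

```bash
python3 -m creep '[0.1,0,-0.3,0,0,0,2, 0.7,0,-0.3,0,0,-2,2, 1.3,-0.1,-0.3,0,0,-4,2, 1.9,-0.1,-0.3,0,0,-6,2, 2.5,-0.2,-0.3,0,0,-8,2]'
python3 -m creep '[0.5,0,0,0,0,-2,2, 0.9,-0.1,0,0,0,-4,2, 1.3,-0.2,0,0,0,-6,2, 1.4,-0.2,0,0,0,-6,2, 1.4,-0.2,0,0,0,-6,2]'
python3 - <<'E'
from h import *
s=telemetry.get_state(); im=vision.grab_frame("wrist"); cv2.imwrite("pics/w7.png",im[:,:,::-1])
go([515.2,-252,84],-10.2)
E
```

```text
time_s: 8.0
tool_pos: [541.1, -255.2, 87.8]
ee_rot: [0.0, 1.0, -0.018, 0.001]
wrist_force: [-1.9, 0.2, 2.2]
gripper_width: 20.4
time_s: 8.62
tool_pos: [554.3, -253.7, 87.3]
ee_rot: [0.0, 0.999, 0.033, 0.0]
wrist_force: [-1.9, -1.2, 1.7]
gripper_width: 20.4
t 8.68 pos [ 554.2 -253.7   87.3] xang 3.78 tilt z [-0.     -0.0003] w 20.0 F [-1.2 -1.  -0.2] q [-0.54  0.38  1.76 -0.    1.01 -0.61]
shift cm [-3.88 -0.42  0.33] turn [ 0.02  0.   13.98]
```

View pics/w7.png

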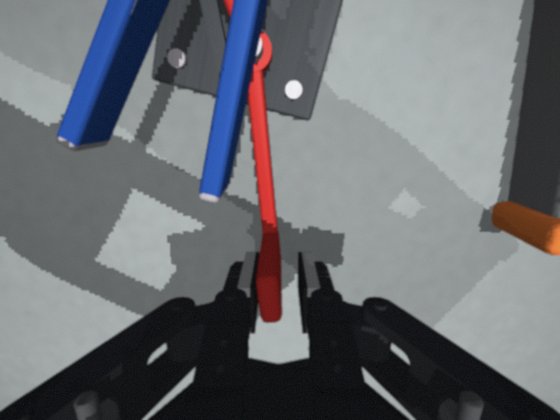

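The handles have sprung open (moving handle end at (83,140)). I'll ease the lever back to rest and then rise.

```bash
python3 -m creep '[-1,0.1,0,0,0,3,2.2, -2,0.2,0,0,0,6,2.4, -3,0.2,0,0,0,10,3, -3.6,0.2,0,0,0,14,3.6, -3.8,0.2,0,0,0,14,3.6]'
python3 -m creep '[0,0,0,0,0,0,3.6, 0,0,-2,0,0,0,3.6, 0,0,-6,0,0,0,4, 0,0,-11,0,0,0,5, 0,0,-16,0,0,0,6]'
python3 - <<'E'
from h import *
s=telemetry.get_state()
for n in ["top","scene"]:
    im=vision.grab_frame(n); cv2.imwrite(f"pics/{n}8.png",im[:,:,::-1])
crop("pics/t8c.png","pics/top8.png",255,190,455,335,4)
crop("pics/s8c.png","pics/scene8.png",215,100,345,245,4)
go([545,-70,240],-10.2)
go([551.5,8,240],-10.2)
E
```

```text
time_s: 9.3
tool_pos: [516.5, -257.7, 87.2]
ee_rot: [-0.0, 0.996, -0.089, 0.0]
wrist_force: [0.7, 0.1, -0.3]
gripper_width: 36.1
time_s: 9.93
tool_pos: [516.9, -258.0, 250.5]
ee_rot: [0.0, 0.996, -0.089, 0.001]
wrist_force: [0.8, -0.2, 0.0]
gripper_width: 59.7
t 10.03 pos [ 520.9 -260.5  257.4] xang -10.17 tilt z [ 0.0143 -0.0091] w 60.3 F [ 1.5 -0.4  0.9] q [-0.58  0.12  1.73  0.    1.28 -0.41]
shift cm [ -1.02 -19.19   1.6 ] turn [ 0.37 -0.9   0.02]
t 10.03 pos [ 520.9 -260.5  257.4] xang -10.17 tilt z [ 0.0143 -0.0091] w 60.3 F [ 1.5 -0.4  0.9] q [-0.58  0.12  1.73  0.    1.28 -0.41]
shift cm [ -1.75 -26.98   1.54] turn [ 0.37 -0.9   0.02]
```

View pics/t8c.png

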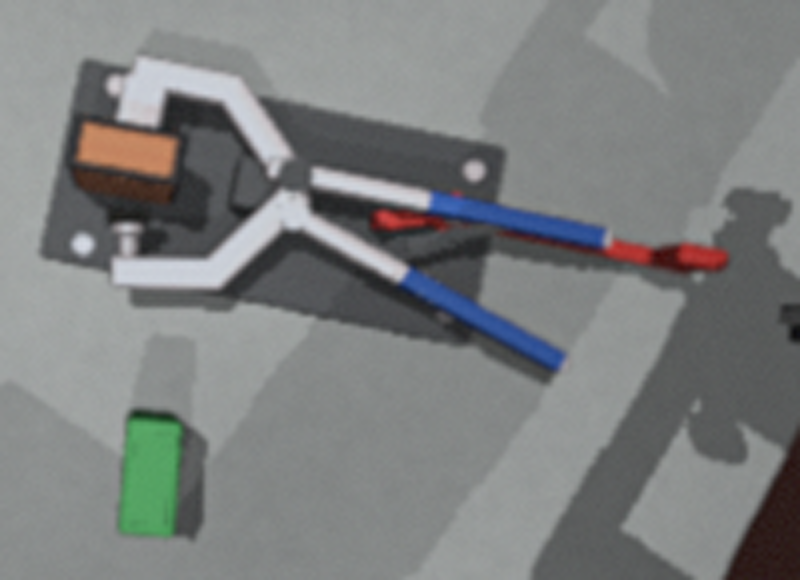

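View pics/s8c.png

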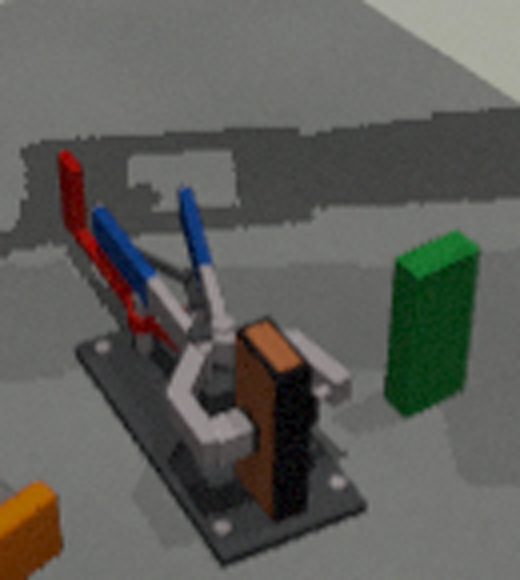

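```bash
python3 -m creep '[-0.3,-5.4,0,0,0,0,6.5, -0.6,-10.8,0.3,0,0,0,7, -1,-16.2,0.6,0,0,0,7.5, -1.4,-21.6,1,0,0,0,7.5, -1.7,-27,1.5,0,0,0,7.5]'
python3 - <<'E'
from h import *
def cp(p): return [(p[0]+.5)/4-.5+255,(p[1]+.5)/4-.5+190]
bt=onz("top",[cp(p) for p in [(84,122),(180,135),(177,172),(74,160)]],130); print("block top cam",bt.round(1).tolist(),bt.mean(0))
S=onz("scene",[[(x+.5)/4-.5+215,(y+.5)/4-.5+100] for x,y in [(265,319),(310,367),(277,375),(235,330)]],130); print("scene",S.round(1).tolist(),S.mean(0))
s=telemetry.get_state(); im=vision.grab_frame("wrist"); cv2.imwrite("pics/w9.png",im[:,:,::-1]); np.savez("w9.npz",T=pose("wrist",s))
go([552.8,8.8,200],-10.2)
E
```

```text
time_s: 10.65
tool_pos: [548.0, 12.6, 233.4]
ee_rot: [-0.0, 0.996, -0.089, 0.001]
wrist_force: [1.2, -0.4, -0.2]
gripper_width: 75.2
block top cam [[564.4, 26.2, 130.0], [559.9, -15.3, 130.0], [543.9, -14.4, 130.0], [547.8, 30.0, 130.0]] [554.02023322   6.61455682 130.        ]
scene [[542.1, -13.0, 130.0], [547.8, 34.4, 130.0], [566.5, 28.1, 130.0], [561.6, -16.1, 130.0]] [554.49435923   8.37718417 130.        ]
t 10.7 pos [547.7  18.9 232.5] xang -9.98 tilt z [0.0009 0.0066] w 75.1 F [-0.8  3.3  0.4] q [-0.1   0.07  1.82  0.01  1.25  0.08]
shift cm [0.68 0.93 3.24] turn [-0.38  0.02  0.22]
```

View pics/w9.png

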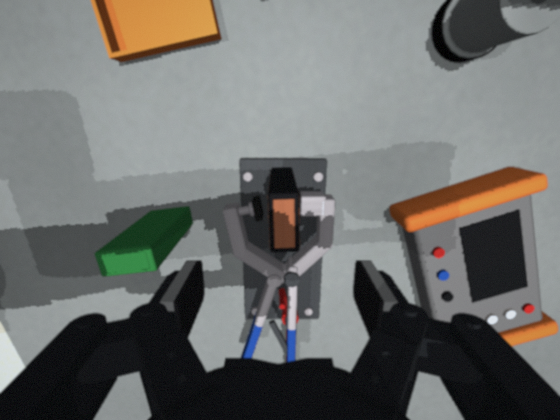

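```bash
python3 - <<'E'
from h import *
go([552.8,8.8,200],-10.2)
s=telemetry.get_state(); im=vision.grab_frame("wrist"); cv2.imwrite("pics/w10.png",im[:,:,::-1]); T=pose("wrist",s); np.savez("w10.npz",T=T)
crop("pics/c10.png","pics/w10.png",220,150,350,270,5)
hsv=cv2.cvtColor(im[:,:,::-1].copy(),cv2.COLOR_BGR2HSV); m=cv2.inRange(hsv,(5,90,60),(16,255,255)); m[:150]=0;m[270:]=0;m[:,:240]=0;m[:,330:]=0
ct=max(cv2.findContours(m,0,2)[0],key=cv2.contourArea); r=cv2.minAreaRect(ct); print(r)
c=onz("wrist",cv2.boxPoints(r),130,T); print(c.round(1).tolist(),c.mean(0),np.linalg.norm(np.diff(c,axis=0),axis=1))
E
```

```text
t 10.7 pos [547.7  18.9 232.5] xang -9.98 tilt z [0.0009 0.0066] w 75.1 F [-0.8  3.3  0.4] q [-0.1   0.07  1.82  0.01  1.25  0.08]
shift cm [0.68 0.93 3.24] turn [-0.38  0.02  0.22]
((285.5, 231.5), (49.0, 23.0), 90.0)
[[547.1, 29.3, 130.0], [564.3, 26.3, 130.0], [557.9, -14.2, 130.0], [539.8, -11.0, 130.0]] [552.2671671    7.58520385 130.        ] [17.48014879 40.95802133 18.41083666]
```

View pics/c10.png

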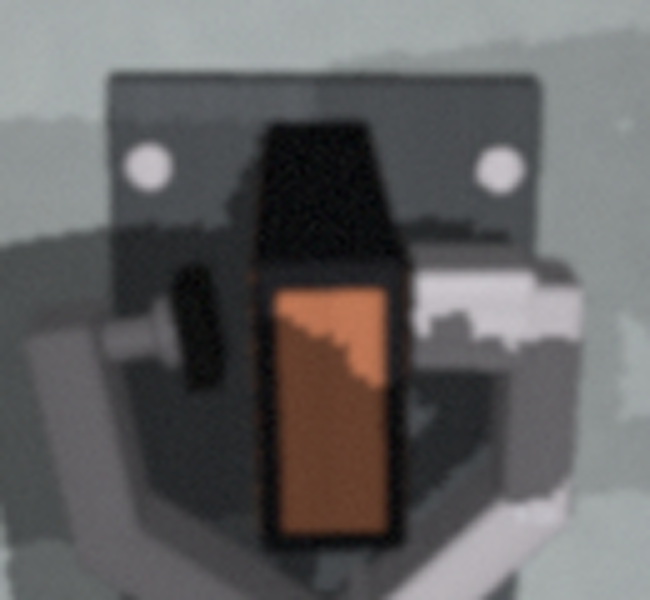

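```bash
python3 -m creep '[0,0,0,0,0,0,6, 0.2,0.2,1,0,0,0,6, 0.4,0.3,3,0,0,0,6, 0.4,0.4,5,0,0,0,6, 0.4,0.4,6,0,0,0,6]'
python3 - <<'E'
from h import *
telemetry.get_state(); go([553,8,116],-10.2)
E
```

```text
time_s: 11.38
tool_pos: [549.9, 4.6, 170.4]
ee_rot: [0.0, 0.996, -0.09, -0.001]
wrist_force: [0.3, 0.4, 0.2]
gripper_width: 59.6
t 11.38 pos [549.9   4.6 170.4] xang -10.35 tilt z [-0.0027  0.0001] w 59.6 F [0.3 0.4 0.2] q [-0.12  0.15  1.86 -0.    1.13  0.06]
shift cm [ 0.26 -0.39  5.44] turn [ 0.02  0.15 -0.15]
```

```bash
python3 -m creep '[0.2,-0.2,1,0,0,0,6, 0.2,-0.3,2.2,0,0,0,6, 0.2,-0.3,3.5,0,0,0,6, 0.2,-0.3,5,0,0,0,6, 0.2,-0.3,5.4,0,0,0,6]'
python3 - <<'E'
from h import *
im=vision.grab_frame("wrist"); cv2.imwrite("pics/w11.png",im[:,:,::-1])
go([553,8,116],-10.2)
E
```

```text
time_s: 12.0
tool_pos: [552.2, 8.9, 116.5]
ee_rot: [-0.0, 0.996, -0.089, -0.001]
wrist_force: [-0.3, -0.5, 0.8]
gripper_width: 59.9
t 12.05 pos [552.4   8.8 116.7] xang -10.21 tilt z [-0.0026  0.0003] w 60.1 F [0.8 1.4 0.6] q [-0.11  0.23  1.89 -0.    1.03  0.07]
shift cm [0.08 0.07 0.07] turn [ 0.01  0.15 -0.01]
```

View pics/w11.png

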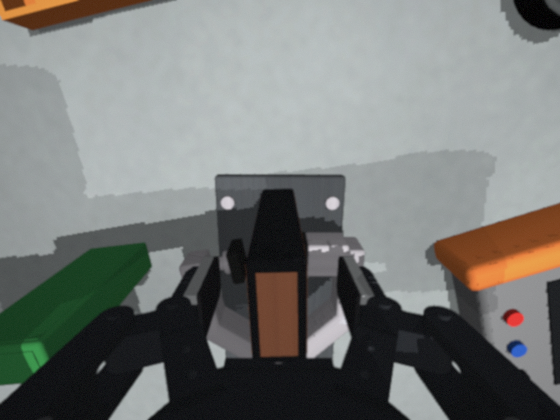

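The block, copper top at (278,315), is centred between the pads at columns 213 and 345. Closing the grip.

```bash
python3 -m creep '[0,0,0,0,0,0,4, 0,0,0,0,0,0,3, 0,0,0,0,0,0,1.5, 0,0,0,0,0,0,1.5, 0,0,0,0,0,0,1.5]'
python3 -c "
from h import *
go([553,8,116],-10.2)"
```

```text
time_s: 12.68
tool_pos: [553.2, 8.9, 119.1]
ee_rot: [-0.0, 0.996, -0.089, -0.0]
wrist_force: [-3.5, 1.1, 4.7]
gripper_width: 23.4
t 12.68 pos [553.2   8.9 119.1] xang -10.22 tilt z [-0.0008  0.0003] w 23.4 F [-3.5  1.1  4.7] q [-0.11  0.23  1.88  0.    1.03  0.07]
shift cm [-0.    0.09  0.31] turn [-0.01  0.05 -0.02]
```

```bash
python3 -m creep '[0,0,-0.5,0,0,0,1.5, 0,0,-2,0,0,0,1.5, 0,0,-4.5,0,0,0,1.5, 0,0,-7.5,0,0,0,1.5, 0,0,-10.5,0,0,0,1.5]'
python3 -m creep '[0,0,-1.5,0,0,0,1.5, 0,0,-2.5,0,0,0,1.5, 0,0,-3,0,0,0,1.5, 0,0,-3,0,0,0,1.5, 0,0,-3,0,0,0,1.5]'
python3 - <<'E'
from h import *
S=onz("scene",[[(x+.5)/5-.5+285,(y+.5)/5-.5+225] for x,y in [(277,148),(441,33),(654,193),(487,322)]],25); print("tray scene",S.round(1).tolist(),S.mean(0))
t=onz("top",[[(x+.5)/4-.5+110,(y+.5)/4-.5+140] for x,y in [(103,430),(368,434),(362,660),(97,654)]],25); print("tray top",t.round(1).tolist(),t.mean(0),np.linalg.norm(np.diff(t,axis=0),axis=1))
im=vision.grab_frame("wrist"); cv2.imwrite("pics/w12.png",im[:,:,::-1])
im=vision.grab_frame("scene"); cv2.imwrite("pics/s12.png",im[:,:,::-1])
go([461.5,234.5,260],1.5)
E
```

```text
time_s: 13.3
tool_pos: [553.7, 8.6, 225.0]
ee_rot: [0.0, 0.996, -0.089, 0.001]
wrist_force: [0.6, 0.9, -2.3]
gripper_width: 23.1
time_s: 13.92
tool_pos: [552.8, 8.7, 252.1]
ee_rot: [-0.0, 0.996, -0.089, -0.001]
wrist_force: [-0.3, 0.4, -2.4]
gripper_width: 23.0
tray scene [[521.4, 176.4, 25.0], [411.1, 173.5, 25.0], [406.9, 300.7, 25.0], [517.8, 301.9, 25.0]] [464.30091283 238.11551263  25.        ]
tray top [[514.8, 302.4, 25.0], [517.2, 170.9, 25.0], [408.5, 169.1, 25.0], [405.9, 299.4, 25.0]] [461.61897273 235.44302539  25.        ] [131.51893906 108.64869946 130.35277256]
t 14.03 pos [552.9   8.7 252.3] xang -10.22 tilt z [-0.0017  0.0002] w 23.5 F [ 0.5  0.7 -1.5] q [-0.11  0.07  1.79 -0.    1.29  0.07]
shift cm [-13.   -20.6   -0.75] turn [ -0.     0.1  -11.72]
```

View pics/w12.png

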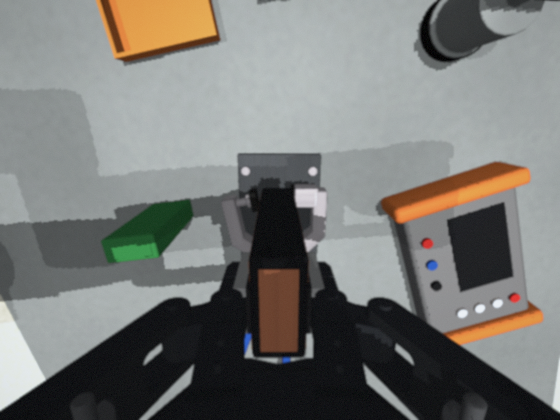

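View pics/s12.png

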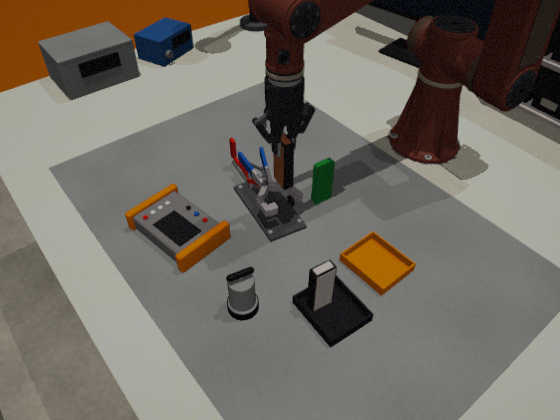

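The block is held upright and clear: its copper face is at (280,165) in the scene view, and the pliers are undisturbed. Carrying it to the tray at about (462.5,236).

```bash
python3 -m creep '[-0.9,-1.5,0,0,0,-1,1.5, -2.4,-3.9,0,0,0,-3,1.5, -4.2,-6.8,-0.3,0,0,-6,1.5, -6.1,-9.9,-0.6,0,0,-9,1.5, -8.1,-13.1,-0.7,0,0,-11.7,1.5]'
python3 -c "
from h import *
go([462.5,236,260],1.5)"
```

```text
time_s: 14.65
tool_pos: [495.8, 153.9, 260.4]
ee_rot: [-0.0, 1.0, 0.014, 0.0]
wrist_force: [1.3, 0.9, -1.4]
gripper_width: 23.4
t 14.65 pos [495.8 153.9 260.4] xang 1.62 tilt z [0.0001 0.0007] w 23.4 F [ 1.3  0.9 -1.4] q [ 0.17 -0.01  1.86  0.    1.3   0.14]
shift cm [-3.1  -8.3   0.05] turn [-0.04 -0.    0.12]
```

```bash
python3 -m creep '[-1,-2.8,0,0,0,0,1.5, -2,-5.2,0,0,0,0,1.5, -2.7,-7.2,0,0,0,0,1.5, -3,-8.1,0.5,0,0,0,1.5, -3.1,-8.3,2,0,0,0,1.5]'
python3 -m creep '[0,0,1,0,0,0,1.5, 0,0,3,0,0,0,1.5, 0,0,5,0,0,0,1.5, 0,0,7,0,0,0,1.5, 0,0,8,0,0,0,1.5]'
python3 - <<'E'
from h import *
for n in ["wrist","scene"]:
    im=vision.grab_frame(n); cv2.imwrite(f"pics/{n}13.png",im[:,:,::-1])
crop("pics/s13c.png","pics/scene13.png",285,150,425,300,4)
go([462.5,236,114],1.5)
E
```

```text
time_s: 15.28
tool_pos: [463.9, 234.9, 240.4]
ee_rot: [-0.0, 1.0, 0.014, 0.001]
wrist_force: [0.5, -0.7, -1.5]
gripper_width: 23.4
time_s: 15.9
tool_pos: [462.8, 233.0, 158.0]
ee_rot: [0.001, 1.0, 0.012, -0.002]
wrist_force: [0.3, -0.1, -2.0]
gripper_width: 23.4
t 16.0 pos [462.8 233.2 158.4] xang 1.44 tilt z [-0.0035 -0.0013] w 23.1 F [ 0.1  0.1 -2.9] q [ 0.33  0.1   1.94 -0.    1.1   0.31]
shift cm [-0.   -0.28  4.44] turn [ 0.07  0.2  -0.06]
```

View pics/wrist13.png

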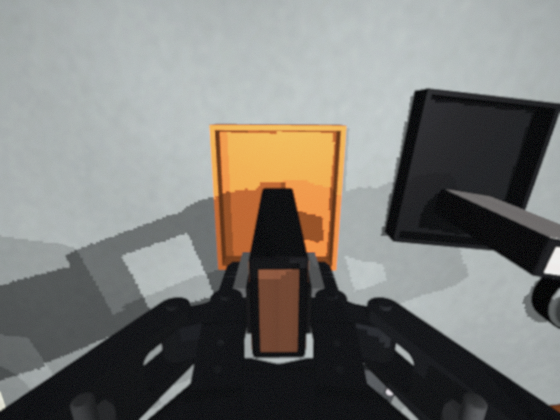

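View pics/s13c.png

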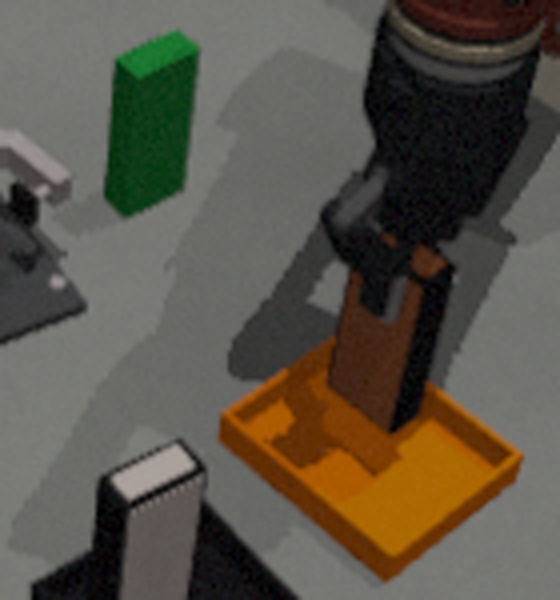

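The block hangs over the tray, centred across it. Lowering gently.

```bash
python3 -m creep '[0,-0.2,1,0,0,0,1.5, 0,-0.3,2,0,0,0,1.5, 0,-0.3,3,0,0,0,1.5, 0,-0.3,3.7,0,0,0,1.5, 0,-0.3,4,0,0,0,1.5]'
python3 -m creep '[0,0,0.1,0,0,0,1.5, 0,0,0.2,0,0,0,1.5, 0,0,0.3,0,0,0,1.5, 0,0,0.4,0,0,0,1.5, 0,0,0.4,0,0,0,1.5]'
```

```text
time_s: 16.62
tool_pos: [463.3, 237.0, 119.6]
ee_rot: [0.0, 1.0, 0.013, -0.001]
wrist_force: [0.1, -0.8, -0.7]
gripper_width: 23.6
time_s: 17.25
tool_pos: [463.7, 237.1, 116.3]
ee_rot: [0.0, 1.0, 0.013, -0.0]
wrist_force: [0.4, -0.2, -1.3]
gripper_width: 23.4
```

```bash
python3 -m creep '[0,0,0.05,0,0,0,1.5, 0,0,0.1,0,0,0,1.5, 0,0,0.15,0,0,0,1.5, 0,0,0.2,0,0,0,1.5, 0,0,0.2,0,0,0,1.5]'
python3 -m creep '[0,0,0.05,0,0,0,1.5, 0,0,0.1,0,0,0,1.5, 0,0,0.1,0,0,0,1.5, 0,0,0.1,0,0,0,1.5, 0,0,0.1,0,0,0,1.5]'
```

```text
time_s: 17.88
tool_pos: [463.7, 237.1, 114.3]
ee_rot: [0.0, 1.0, 0.013, -0.0]
wrist_force: [0.7, -0.4, -1.6]
gripper_width: 23.5
time_s: 18.5
tool_pos: [463.7, 237.1, 113.3]
ee_rot: [-0.0, 1.0, 0.013, 0.0]
wrist_force: [0.1, -0.2, -2.4]
gripper_width: 23.4
```

```bash
python3 -m creep '[0,0,0.05,0,0,0,1.5, 0,0,0.1,0,0,0,1.5, 0,0,0.1,0,0,0,1.5, 0,0,0.1,0,0,0,1.5, 0,0,0.1,0,0,0,1.5]'
python3 -m creep '[0,0,0.05,0,0,0,1.5, 0,0,0.1,0,0,0,1.5, 0,0,0.1,0,0,0,1.5, 0,0,0.1,0,0,0,1.5, 0,0,0.1,0,0,0,1.5]'
python3 - <<'E'
from h import *
im=vision.grab_frame("scene"); cv2.imwrite("pics/s14.png",im[:,:,::-1])
crop("pics/s14c.png","pics/s14.png",285,150,425,300,4)
go([462.5,236,114],1.5)
E
```

```text
time_s: 19.12
tool_pos: [463.9, 237.3, 113.1]
ee_rot: [-0.0, 1.0, 0.013, 0.0]
wrist_force: [-3.0, -1.1, 5.7]
gripper_width: 23.7
time_s: 19.75
tool_pos: [464.0, 237.3, 113.1]
ee_rot: [0.0, 1.0, 0.013, -0.0]
wrist_force: [-4.0, -1.7, 11.1]
gripper_width: 23.6
t 19.8 pos [463.9 237.3 113.1] xang 1.49 tilt z [-0.0002 -0.    ] w 23.4 F [-3.6 -1.8 11.3] q [0.34 0.17 1.96 0.   1.01 0.31]
shift cm [-0.15  0.13 -0.09] turn [ 0.    0.01 -0.01]
```

View pics/s14c.png

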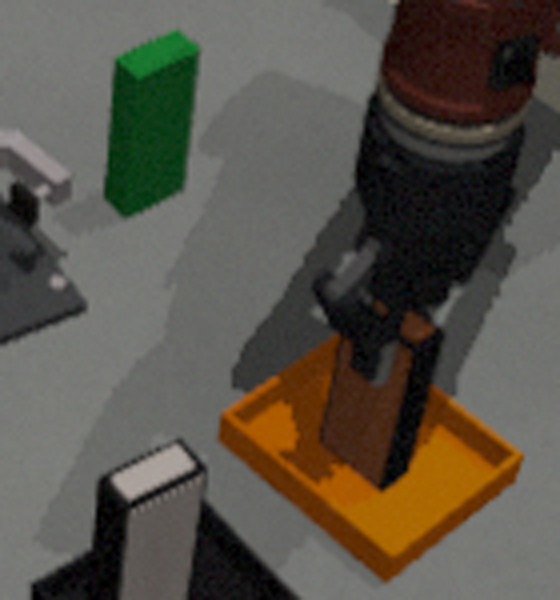

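Floor contact came at TCP 113.1 mm (expected about 113), with the block upright. Easing the pressure off, opening, then rising.

```bash
python3 -m creep '[0,0,-0.15,0,0,0,1.5, 0,0,-0.15,0,0,0,2.4, 0,0,-0.15,0,0,0,2.7, 0,0,-0.15,0,0,0,3.4, 0,0,-0.15,0,0,0,4.5]'
python3 -m creep '[0,0,0,0,0,0,5.5, 0,0,-1,0,0,0,5.5, 0,0,-3.5,0,0,0,5.5, 0,0,-7.5,0,0,0,5.5, 0,0,-12,0,0,0,5.5]'
python3 -m creep '[0,0,-2,0,0,0,5.5, 0,0,-2,0,0,0,5.5, 0,0,-2,0,0,0,5.5, 0,0,-2,0,0,0,5.5, 0,0,-2,0,0,0,5.5]'
python3 - <<'E'
from h import *
for n in ["wrist","scene","top"]:
    im=vision.grab_frame(n); cv2.imwrite(f"pics/{n}15.png",im[:,:,::-1])
E
```

```text
time_s: 20.42
tool_pos: [463.6, 237.1, 112.6]
ee_rot: [0.0, 1.0, 0.013, -0.0]
wrist_force: [-0.3, -0.3, 0.1]
gripper_width: 45.2
time_s: 21.05
tool_pos: [463.3, 237.0, 234.0]
ee_rot: [0.0, 1.0, 0.013, -0.0]
wrist_force: [0.9, 0.7, 0.3]
gripper_width: 54.7
time_s: 21.68
tool_pos: [463.0, 236.9, 251.4]
ee_rot: [0.0, 1.0, 0.013, -0.001]
wrist_force: [-0.8, -0.8, 0.5]
gripper_width: 54.7
```

View pics/wrist15.png

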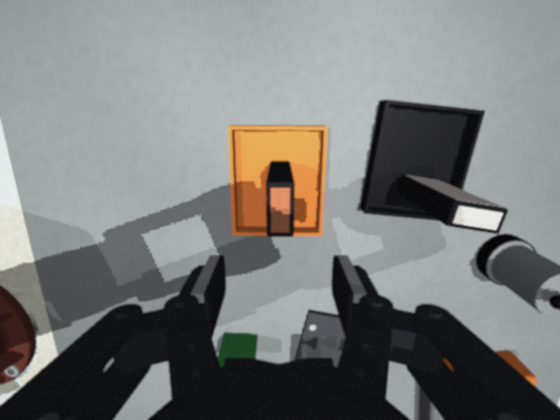

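View pics/scene15.png

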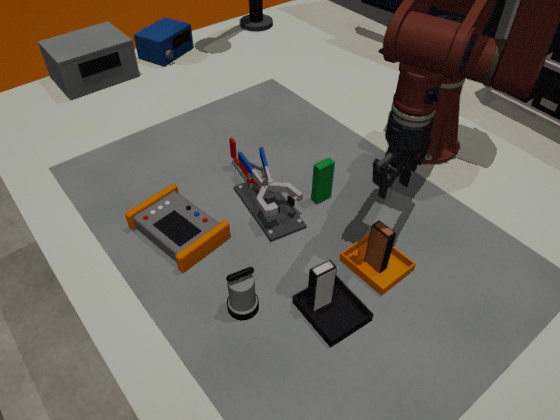

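View pics/top15.png

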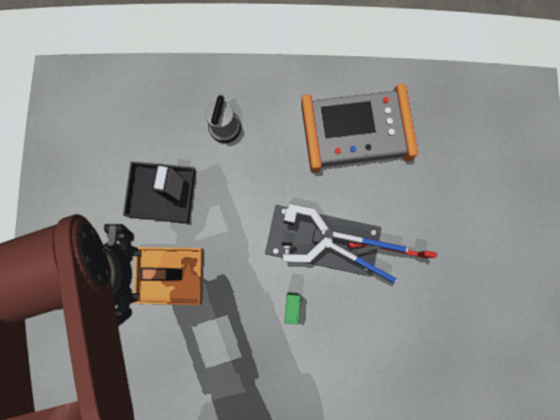

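The copper block stands upright in the orange tray, at (379,247) in the scene view. The jaws are open and empty, nothing else has moved, and the gripper is clear. Handing in.

```bash
python3 -c "
from bench import ticket
print(ticket.finish_job())"
```

```text
the job is handed in; nothing more can be done
None
```

I locked the pliers on the block, kept clear of them, released them with the red lever, and stood the copper-faced block upright in the orange tray. The job was handed in at about 22 s of the 61 s allowed.

- **Lock:** The handles snapped parallel, with the spring force on the gripper gone. They stayed parallel after I let go at about 4.8 s. The hand stayed off until about 7.4 s, more than the two seconds asked.
- **Release:** I pulled the red tab about 0.3 rad along its arc, and the handles and jaws sprang open. I then eased the lever back to rest.
- **Placing:** I lifted the block straight up. It met the tray floor with the TCP at 113.1 mm, against about 113 expected, and I let go there.
- **Last checks:** The final pictures show the block upright near the middle of the tray. The pliers are open, and the green and pale blocks, electrode and meter look where they were. The gripper was clear, and the highest wrist force I read was about 12 N.
- **Disagreements:** The cameras differed by up to about 3 mm on the block and tray, and by up to 8 mm on the corners of the pliers' base plate. I took the pliers' position from the wrist camera, and the block and tray positions from averages. No check failed.

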